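# Shift the canisters round the caddy

### The job

In the low wooden caddy on the counter stand three lidded stoneware canisters, with one corner empty. Slide the round canister into the empty corner, let go of it, then slide the canister with the bar handle into the corner that the round one left, so that its own corner comes free for another canister. Slide them along the caddy's floor without lifting or tipping them, and leave the square canister with the round knob in its corner.

Things in the scene. Friction and masses are not known exactly. Their poses are not given: they have to be found in the camera images.
- caddy: Low square wooden caddy, fixed, turned any way; 204 x 204 mm outside, walls 10 mm thick, 22 mm high, floor 6 mm thick, no dividers. Origin: centre of its underside; x, y along its sides. Four corner places, centres at (+-46, +-46) mm. At the start (-46, -46) is empty, the bar-handled canister is in (+46, +46), the round one and the square one with the round knob are in the other two, either way round.
- round_canister_mid (a point): Round canister, 80 mm in diameter, 64 mm tall, about 0.35 kg: white stoneware, flat wooden lid (top 32 mm above its underside), on its middle an upright round wooden knob, 24 mm in diameter, 32 mm tall, to grip. Point: on its axis, half-way up (32 mm above its underside), level with the lid top; grip top 32 mm above the point.
- bar_canister_mid (a point): Square canister with bar handle, 80 x 80 mm, 64 mm tall, about 0.35 kg: white stoneware, flat wooden lid (top 32 mm above its underside), on its middle an upright wooden bar 14 mm thick (its x), 40 mm long (its y), 32 mm tall, to grip. Point: on its axis, half-way up (32 mm above its underside), level with the lid top; grip top 32 mm above the point. Its x, y lie along the caddy's within 5 degrees.
- square_canister_mid (a point): Square canister with round knob, 80 x 80 mm, left in its corner; 64 mm tall, about 0.35 kg: white stoneware, flat wooden lid (top 32 mm above its underside), on its middle an upright round wooden knob, 24 mm in diameter, 32 mm tall. Point: on its axis, half-way up (32 mm above its underside), level with the lid top; grip top 32 mm above the point.

How it is judged (in metres and radians):
On the way, in this order (a step that is already met when the one before it is completed fails the run):
1. the round canister stands in the corner that was empty, let go, while the bar-handled one is still in its own corner (x of round_canister_mid in the frame of caddy between -0.061 and -0.031 m and y of round_canister_mid in the frame of caddy between -0.061 and -0.031 m and x of bar_canister_mid in the frame of caddy between 0.026 and 0.066 m and y of bar_canister_mid in the frame of caddy between 0.026 and 0.066 m and contact force between the fingers and round_canister below 0.2 N), for 0.2 s.
2. the bar-handled canister stands in the corner that the round one left (x of round_canister_mid in the frame of caddy between -0.061 and -0.031 m and y of round_canister_mid in the frame of caddy between -0.061 and -0.031 m and (((x of bar_canister_mid in the frame of caddy between 0.031 and 0.061 m and y of bar_canister_mid in the frame of caddy between -0.061 and -0.031 m) and (x of square_canister_mid in the frame of caddy between -0.061 and -0.031 m and y of square_canister_mid in the frame of caddy between 0.031 and 0.061 m)) or ((x of bar_canister_mid in the frame of caddy between -0.061 and -0.031 m and y of bar_canister_mid in the frame of caddy between 0.031 and 0.061 m) and (x of square_canister_mid in the frame of caddy between 0.031 and 0.061 m and y of square_canister_mid in the frame of caddy between -0.061 and -0.031 m))) and z of each of round_canister_mid, bar_canister_mid, square_canister_mid in the frame of caddy below 0.044 m), for 0.2 s.
At the end, for the whole second after the job is handed in: Round canister in the corner that was empty, bar-handled one where the round one began, square one with the round knob in its own corner (axes within 15 mm of the places' centres along each side of the caddy), all flat on the caddy floor (at most 6 mm above it) and at rest (under 0.02 m/s) (all of step 2 and linear speed of each of round_canister, bar_canister, square_canister below 0.02 m/s); the robot touches nothing.
It fails at once if a canister is lifted more than 12 mm off the caddy's floor (z of any of round_canister_mid, square_canister_mid, bar_canister_mid in the frame of caddy above 0.05 m).
It fails at once if a canister is tipped more than 17 degrees (angle between any of round_canister_mid, square_canister_mid, bar_canister_mid's own z axis and vertical above 0.3 rad).
It fails at once if the square canister with the round knob is shifted more than 25 mm (distance of square_canister_mid from where it was at the start of the episode above 0.025 m).
It also fails if it takes over 42 s, if anything falls off the work surface, if the arm or the gripper's body presses on something with over 40 N, if the wrist force passes 120 N, or if a joint passes its speed limit or range.

### The arm

A 6-joint arm with a two-finger parallel gripper is mounted at the origin on the work surface. World frame = base frame: x ahead of the robot, y to its left, z up, the work surface at z = 0. Lengths are in mm, angles in rad, forces in N, time in s.
With the tool pointing down it reaches from about 350 to 875 mm from the base axis. Payload 4.2 kg.
Tool frame: the origin (TCP) lies between the finger pads; the fingertips stand 8 mm ahead of it and the grasp point (between the pads) lies 11 mm behind it; z points along the fingers, y is the line along which they close (so a half turn about z gives the same grasp; the last joint's range is limited). The gripper opens to 85 mm and grips with 20 to 120 N. Pads are 22 mm wide; open, the fingers measure 114 mm over their backs; the gripper's body (76 mm by 85 mm) begins 54 mm behind the grasp point. The pads swing forward as they close: fully open they stand 13 mm farther back than shut.
Start: joints at [1.6, 0.385, 0.008, 0, -1.194, -0.259], TCP at [142.333, 608.556, 204.512] pointing down, gripper open.
Joint ranges: [-3.14, 3.14], [-1.21, 2.06], [-1.07, 1.41], [-3.16, 2.05], [-2.99, -0.16], [-3.1, 3.1]. Speed limits (rad/s): [2.79, 2.79, 3.14, 3.14, 3.14, 3.14].

### API

Orientations are given as a unit quaternion [x, y, z, w].
In Python, from bench import read_state, get_image, camera_params, job_done gives the robot as it stands.
- The arm moves only by the tool drive_tool, never from a script. Its argument "moves" is a list that holds one entry, the list of rows, each a list of 7 numbers: the shift along the tool's x, y, z in m, then the turn, a rotation vector about the tool's x, y, z in rad, then the closure in counts, from 0 (fully open) to 255 (shut). A call has 1 to 8 rows; each row shifts and turns the commanded pose from where the row before left it, along the tool's axes as they then stand; what a row does not reach is not made up. A row lasts 1/12 s, in which the tool goes at most 41.7 mm and 7.16 degrees, less where a joint would pass 70% of its speed; a pose out of reach is approached as far as the arm can. A call is refused whole if a number of a shift passes 0.0417 or a number of a turn 0.125, either way. A call with a gripper value outside its range is refused whole. The fingers move at their own pace and stop on an object; the grip force is fixed at half the most. Time passes only in rows, so rows that do not move let the fingers close. It gives the time, the measured TCP pose, the force and the opening at its end, in the units of the state.
- read_state(): the state, without advancing time (a new reading comes with each control period).
- get_image(name): name is "scene" or "top" or "wrist"; returns the picture (420x560x3 uint8, blue, green, red); there is no depth.
- camera_params(name): a dict with "mtx" (3x3 intrinsics, pixels), "dist" ([k1, k2, p1, p2, k3] as OpenCV has them; the pictures are not rectified), "extrinsics" (4x4, takes a point from camera to world coordinates). Camera axes: x right, y up, looking along -z (the intrinsics and any distortion apply to the point x, -y, -z); pixel columns grow to the right and rows downward; lengths in mm; the calibration is good to about 2 mm. A picture is of the moment at which its call begins: read the wrist's pose just before it. camera_params takes no time and is no camera call; for the wrist camera it gives the pose at the moment of the call.
- job_done(): hands the job in, once; it reports no verdict.
The state is a dict: "clock": time; "joints": joint angles; "joint_vel": joint speeds; "joint_efforts": joint torques, N m; "position": TCP position; "ee_rot": TCP orientation; "contact_force": force on the tool from outside, world axes, zero at the start; "wrist_torque": the same for the moment, N m; "gripper_width": finger opening in mm.
Only numpy, scipy, OpenCV 4.12 (cv2) and the standard library are available. Lean on these libraries where they do the work, as an engineer would, in place of code of your own. Each camera call takes 0.05 s, during which the arm holds its last target. There are 200 camera calls.

## Working session

There is one attempt and no reset: what is moved stays moved. The work goes in short steps, Python scripts to look and compute and a tool call to move; the robot and the scene stay as the last step left them, time stands still between calls to the robot, and variables do not carry over. Pictures are saved under pics/ and viewed, on a budget of 10 in all, crops included, one or two more only if the job needs it, and the job is handed in when it is done.

Besides the shell and the picture viewer there is one more tool, called after "Call:" as a command line: name --argument value ..., lists and objects as JSON in quotes. drive_tool: Moves the arm, as the interface text tells. Its arguments: {"type":"object","properties":{"moves":{"type":"array"}},"required":["moves"]}

```bash
mkdir -p pics; ls; python3 - <<'E'
from bench import *
import cv2,numpy as np
print(read_state())
for n in("top","scene"):
    cv2.imwrite(f"pics/{n}0.png",get_image(n)); p=camera_params(n); print(n,np.round(p["mtx"],1).tolist(),p["dist"],np.round(p["extrinsics"],3).tolist())
E
```

```text
pics
{'clock': 0.0, 'joints': array([ 1.59961313e+00,  3.85529620e-01,  6.61161497e-03, -5.45183136e-04,
       -1.19403408e+00, -2.58606971e-01]), 'joint_vel': array([-6.45491471e-05, -8.44099694e-05, -1.04352096e-03,  2.01644728e-03,
        9.27382699e-04,  1.12095995e-03]), 'joint_efforts': array([-2.70071387e-04, -3.92284191e+01,  1.88407284e+01,  4.18643430e+00,
       -4.69420978e-03, -2.85169712e-06]), 'position': array([142.17839811, 607.92760831, 203.42552213]), 'ee_rot': array([ 9.93394675e-01, -1.14742295e-01, -9.63809041e-05,  1.10305215e-03]), 'contact_force': array([-0.34659783, -0.1110664 ,  0.08923328]), 'wrist_torque': array([-0.04931442, -0.00074694,  0.00292176]), 'gripper_width': 85.35422890280924}
top [[430.1, 0.0, 278.6], [0.0, 430.1, 211.6], [0.0, 0.0, 1.0]] [-0.1216597  0.         0.         0.         0.       ] [[-0.021, 0.987, -0.162, 463.821], [-1.0, -0.018, 0.02, 53.442], [0.017, 0.163, 0.987, 682.259], [0.0, 0.0, 0.0, 1.0]]
scene [[543.6, 0.0, 286.3], [0.0, 543.6, 218.3], [0.0, 0.0, 1.0]] [-0.19652894  0.          0.          0.          0.        ] [[-0.802, -0.418, 0.427, 828.771], [0.597, -0.564, 0.571, 407.199], [0.002, 0.713, 0.702, 524.73], [0.0, 0.0, 0.0, 1.0]]
```

View pics/top0.png

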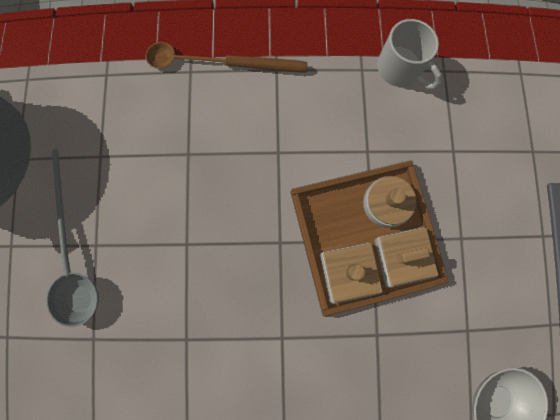

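View pics/scene0.png

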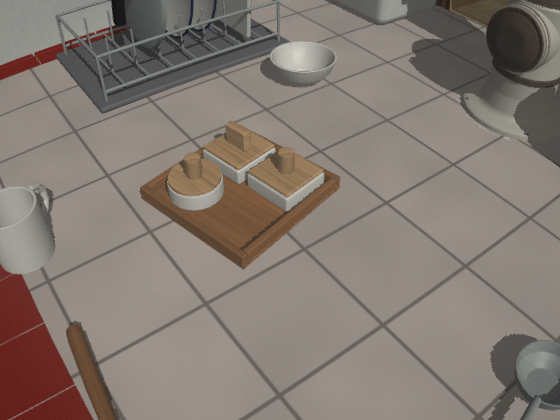

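The top view shows the caddy with corners near (292,190), (412,163), (447,283) and (326,314). The upper-left corner is empty, the round canister is near (390,200), the bar-handled one near (408,257) and the square-knob one near (353,273). The scene view agrees.

```bash
cat > h.py <<'E'
import cv2,numpy as np
from bench import *
def cast(p,n,z,P=None):
    P=P or camera_params(n); u=cv2.undistortPoints(np.float64(p).reshape(-1,1,2),P["mtx"],np.float64(P["dist"])).reshape(-1,2)
    E=np.array(P["extrinsics"]); d=np.c_[u[:,0],-u[:,1],-np.ones(len(u))]@E[:3,:3].T; o=E[:3,3]
    return o+d*((z-o[2])/d[:,2])[:,None]
def proj(X,n):
    P=camera_params(n); E=np.array(P["extrinsics"]); c=(np.float64(X)-E[:3,3])@E[:3,:3]
    return cv2.projectPoints(c*[1,-1,-1],np.zeros(3),np.zeros(3),P["mtx"],np.float64(P["dist"]))[0].reshape(-1,2)
E
python3 - <<'E'
from h import *
R={"top":(270,140,470,330),"scene":(130,110,350,275)}
for n in R:
    im=cv2.imread(f"pics/{n}0.png"); x0,y0,x1,y1=R[n]; c=im[y0:y1,x0:x1]; h=cv2.cvtColor(c,cv2.COLOR_BGR2HSV)
    m=((h[...,1]>75)&(h[...,0]<25)).astype(np.uint8)*255
    m=cv2.morphologyEx(m,cv2.MORPH_OPEN,np.ones((3,3)))
    cs=max(cv2.findContours(m,0,1)[0],key=cv2.contourArea)
    hull=cv2.convexHull(cs); q=cv2.approxPolyDP(hull,8,True)[:,0]+[x0,y0]
    print(n,q.tolist()); print(np.round(cast(q,n,22),1).tolist())
    v=cv2.cvtColor(m,cv2.COLOR_GRAY2BGR); cv2.imwrite(f"pics/m_{n}.png",cv2.resize(np.hstack([c,v]),None,fx=1.8,fy=1.8))
a=cv2.imread("pics/m_top.png");b=cv2.imread("pics/m_scene.png");w=800
b=cv2.resize(b,(a.shape[1],int(b.shape[0]*a.shape[1]/b.shape[1])))
o=np.vstack([a,b]);cv2.imwrite("pics/m.png",cv2.resize(o,(int(o.shape[1]*600/o.shape[0]),600)))
E
```

```text
top [[411, 161], [447, 282], [323, 315], [291, 190]]
[[651.3, -175.7, 22.0], [456.2, -220.1, 22.0], [412.7, -23.5, 22.0], [606.3, 20.0, 22.0]]
scene [[229, 122], [338, 176], [335, 191], [245, 267], [140, 189]]
[[464.5, -235.7, 22.0], [411.4, -26.9, 22.0], [436.0, -4.7, 22.0], [613.2, 36.1, 22.0], [654.0, -172.3, 22.0]]
```

View pics/m.png

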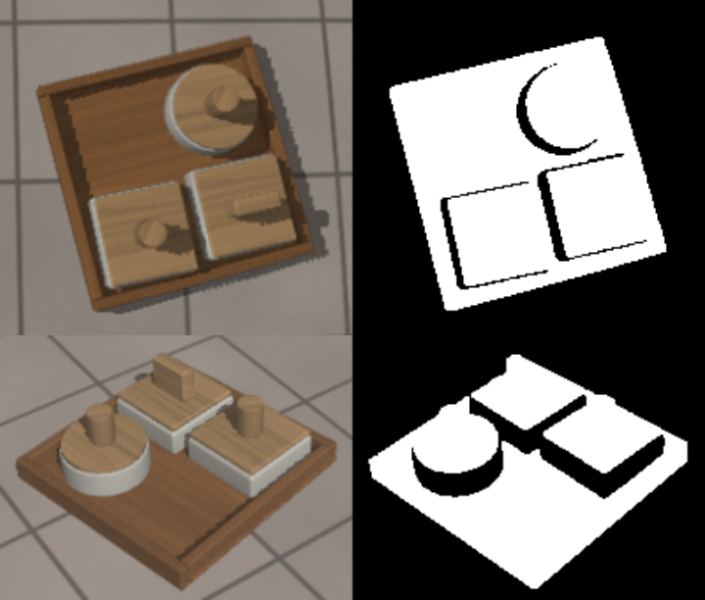

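```bash
cat >> h.py <<'E'
C=np.array([532.,-99.7]); th=np.radians(12.8); A=np.array([np.cos(th),np.sin(th)]); B=np.array([-A[1],A[0]])
def cad(w): d=np.atleast_2d(w)[:,:2]-C; return np.round(np.c_[-d@A,-d@B],1)
def lids(im,n="top"):
    h=cv2.cvtColor(im,cv2.COLOR_BGR2HSV); cor=np.float64([[*(C+sx*112*A+sy*112*B),30] for sx,sy in((1,1),(1,-1),(-1,-1),(-1,1))])
    roi=np.zeros(im.shape[:2],np.uint8); cv2.fillPoly(roi,[proj(cor,n).astype(int)],255)
    white=((h[...,1]<75)&(h[...,2]>0)).astype(np.uint8)*255
    lid=((h[...,1]>75)&(h[...,2]>135)).astype(np.uint8)*255&roi
    return roi,lid
E
python3 - <<'E'
from h import *
for n in("top","scene"):
    im=cv2.imread(f"pics/{n}0.png"); roi,m=lids(im,n)
    h=cv2.cvtColor(im,cv2.COLOR_BGR2HSV)
    m=cv2.morphologyEx(m,cv2.MORPH_OPEN,np.ones((5,5)))
    for k in cv2.findContours(m,0,1)[0]:
        if cv2.contourArea(k)<300: continue
        r=cv2.minAreaRect(cast(k.reshape(-1,2),n,38)[:,:2].astype(np.float32))
        print(n,cv2.boundingRect(k),np.round(r[0],1),np.round(r[1],1),r[2],cad(r[0]))
    print(cad(cast([[398,195],[356,271],[415,255]] if n=="top" else [[193,159],[287,153],[238,128]],n,70)))
    cv2.imwrite(f"pics/l_{n}.png",m)
# big zoom of top
im=cv2.imread("pics/top0.png")[155:320,285:455]; cv2.imwrite("pics/z.png",cv2.resize(np.hstack([im,cv2.cvtColor(cv2.imread("pics/l_top.png",0)[155:320,285:455],cv2.COLOR_GRAY2BGR)]),None,fx=2.3,fy=2.3))
E
```

```text
top (331, 281, 50, 20) [452.  -71.9] [23.9 73.7] 9.640932083129883 [[ 71.8 -44.9]]
top (389, 265, 48, 19) [ 472.8 -160.1] [23.4 74.3] 8.280036926269531 [[71.1 45.8]]
top (369, 177, 40, 27) [ 601.6 -130.1] [39.7 65.5] 3.7688891887664795 [[-61.1  45.1]]
[[-44.7  46.7]
 [ 46.7 -43.9]
 [ 46.2  46. ]]
scene (168, 165, 44, 31) [ 602.1 -129. ] [37.8 79. ] 12.353425979614258 [[-61.8  44.1]]
scene (252, 156, 70, 39) [475.2 -66.1] [74.9 76.4] 9.969316482543945 [[ 48.  -45.3]]
scene (207, 123, 65, 45) [ 498.3 -160.9] [75.4 92. ] 10.83778190612793 [[46.4 52.2]]
[[-45.3  40.7]
 [ 47.1 -47.6]
 [ 46.   44.6]]
```

View pics/z.png

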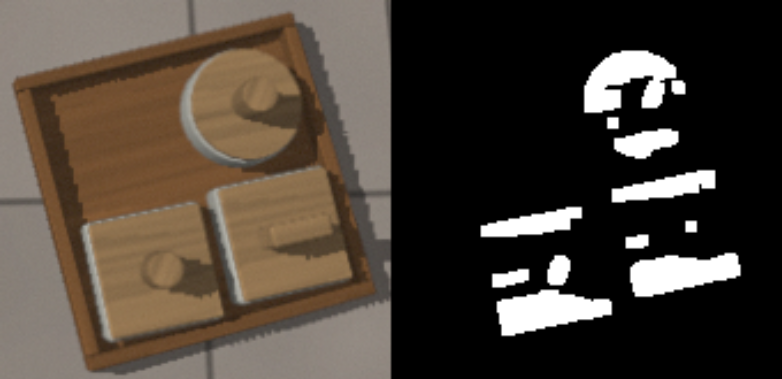

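The zoom shows the round knob top at about (397,195), the square one's knob near (356,271) and the bar near (415,255). All three canisters are within a few mm of their nominal places. Next I check that the travel path is clear.

```bash
python3 - <<'E'
from h import *
print(np.round(cast([[500,130],[540,60],[470,110],[540,370]],"scene",0)))
print(np.round(cast([[30,150],[70,300],[0,230]],"top",0)))
print(proj([[142,608,200],[300,350,200],[400,180,200]],"top"))
E
```

```text
[[  82.   26.    0.]
 [-225.  -85.    0.]
 [  78.  -46.    0.]
 [ 425.  348.    0.]]
[[691. 463.   0.]
 [439. 376.   0.]
 [553. 507.   0.]]
[[-104.57457064  491.64851101]
 [  13.88256424  427.46404897]
 [ 157.5893781   342.16134913]]
```

Call:
drive_tool --moves '[[[0.028,0.029,0,0,0,0,0],[0.028,0.029,0,0,0,0,0],[0.028,0.029,0,0,0,0,0],[0.028,0.029,0,0,0,0,0]]]'

```text
clock: 0.43
position: [225.3, 468.1, 203.8]
ee_rot: [0.993, -0.114, -0.0, 0.001]
contact_force: [0.1, 0.2, 0.2]
gripper_width: 85.6
```

Call:
drive_tool --moves '[[[0.029,0.029,0,0,0,0,0],[0.029,0.029,0,0,0,0,0],[0.029,0.029,0,0,0,0,0],[0.029,0.029,0,0,0,0,0],[0.029,0.029,0,0,0,0,0],[0.029,0.029,0,0,0,0,0],[0.029,0.029,0,0,0,0,0],[0.029,0.029,0,0,0,0,0]]]'

```text
clock: 1.1
position: [398.3, 189.3, 204.5]
ee_rot: [0.993, -0.114, -0.0, -0.0]
contact_force: [0.5, 1.5, -0.3]
gripper_width: 85.3
```

Call:
drive_tool --moves '[[[0.029,0.029,0,0,0,0,0],[0.029,0.029,0,0,0,0,0],[0.029,0.029,0,0,0,0,0],[0.029,0.029,0,0,0,0,0],[0.029,0.029,0,0,0,0,0],[0.029,0.029,0,0,0,0,0],[0.029,0.029,0,0,0,0,0],[0,0,0,0,0,0,0]]]'

```text
clock: 1.77
position: [551.8, -57.7, 203.3]
ee_rot: [0.993, -0.118, -0.0, 0.001]
contact_force: [-0.1, 0.4, 0.7]
gripper_width: 85.7
```

Call:
drive_tool --moves '[[[0,0,0,0,0,0.124,0],[0,0,0,0,0,0.124,0],[0,0,0,0,0,0.124,0],[0,0,0,0,0,0.124,0],[0,0,0,0,0,0.124,0],[0,0,0,0,0,0.124,0],[0,0,0,0,0,0.124,0],[0,0,0,0,0,0.124,0]]]'

```text
clock: 2.43
position: [549.0, -52.3, 204.0]
ee_rot: [0.817, -0.576, -0.0, 0.0]
contact_force: [-1.0, -1.0, 0.0]
gripper_width: 85.3
```

Call:
drive_tool --moves '[[[0,0,0,0,0,0.124,0],[0,0,0,0,0,0,0],[0,0,0,0,0,0,0]]]'

```text
clock: 2.68
position: [549.1, -52.4, 204.2]
ee_rot: [0.783, -0.622, -0.0, 0.0]
contact_force: [0.0, -0.5, 0.8]
gripper_width: 85.3
```

```bash
cat >> h.py <<'E'
from scipy.spatial.transform import Rotation
def to(x,y,z):
    s=read_state(); R=Rotation.from_quat(s["ee_rot"]).as_matrix()
    print("pos",np.round(s["position"],1),"cad",cad(s["position"]),"yaw y-A deg",np.round(np.degrees(np.arctan2(R[1,1],R[0,1]))+180-12.8,2),"tool delta",np.round(R.T@(np.array([x,y,z])-s["position"]),1),"F",np.round(s["contact_force"],1),"w",round(s["gripper_width"],1),"t",s["clock"])
E
python3 - <<'E'
from h import *
to(585.9,-133.6,50); print(read_state()["joints"])
cv2.imwrite("pics/w1.png",get_image("wrist")); cv2.imwrite("pics/s1.png",get_image("scene"))
E
```

```text
pos [549.1 -52.4 204.2] cad [[-27.2 -42.4]] yaw y-A deg 0.28 tool delta [ 87.5 -17.5 154.2] F [ 0.  -0.5  0.8] w 85.3 t 2.6833
[ 1.98718529e-01  2.60812333e-01 -1.73957740e-01 -1.84371129e-04
 -1.13670990e+00  2.96617251e-02]
```

View pics/w1.png

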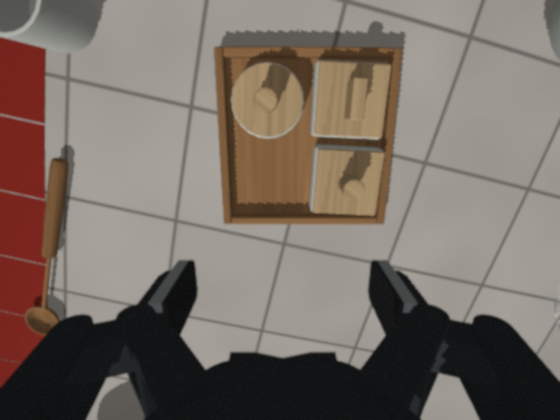

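The wrist view shows the caddy ahead, with the round knob at (264,99), the bar at (358,98) and the square one's knob at (354,188). I cross-check these against the top view.

```bash
python3 - <<'E'
from h import *
w=cast([[264,100],[358,98],[354,188]],"wrist",70); print(np.round(w,1),cad(w))
c=cast([[216,47],[404,47],[387,223],[225,222]],"wrist",22);print(np.round(c.mean(0)),cad(c))
l=cast([[267,100]],"wrist",38);print(cad(l))
E
```

```text
[[ 587.2 -135.5   70. ]
 [ 499.1 -158.    70. ]
 [ 476.7  -71.2   70. ]] [[-45.9  47.1]
 [ 45.   49.6]
 [ 47.6 -40. ]]
[ 531. -104.   22.] [[-99.5 103.2]
 [102.6 104.7]
 [105.1 -97.3]
 [-99.9 -96.6]]
[[-44.5  48.4]]
```

Call:
drive_tool --moves '[[[0.0295,-0.006,0,0,0,0,0],[0.0295,-0.006,0,0,0,0,0],[0.0295,-0.006,0,0,0,0,0],[0,0,0.03,0,0,0,0],[0,0,0.03,0,0,0,0],[0,0,0.03,0,0,0,0],[0,0,0,0,0,0,0],[0,0,0,0,0,0,0]]]'

```text
clock: 3.45
position: [585.9, -135.0, 113.4]
ee_rot: [0.782, -0.623, -0.001, 0.001]
contact_force: [0.6, -1.0, 0.5]
gripper_width: 85.6
```

```bash
python3 - <<'E'
from h import *
to(586.5,-134.5,50)
cv2.imwrite("pics/w2.png",get_image("wrist"))
E
```

```text
pos [ 585.9 -135.   113.4] cad [[-44.7  46.4]] yaw y-A deg 0.17 tool delta [-0.4 -0.9 63.4] F [ 0.6 -1.   0.5] w 85.6 t 3.45
```

View pics/w2.png

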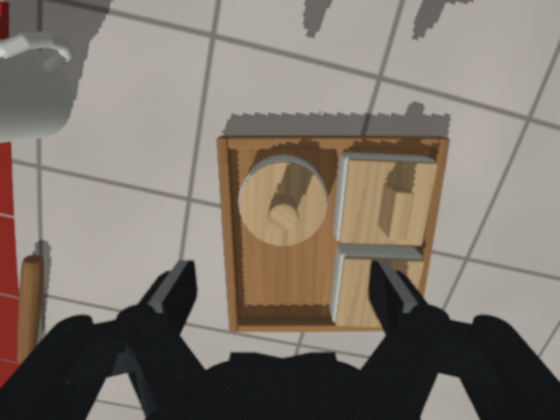

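The knob top is at (284,213), midway between the fingers across the closing line. Casting it for the position along the knob, then descending.

```bash
python3 - <<'E'
from h import *
w=cast([[284,213],[400,187],[401,205]],"wrist",70); print(np.round(w,1),cad(w))
c=cast([[217,137],[448,137],[426,330],[230,331]],"wrist",22);print(np.round(c,1),np.round(c.mean(0)),cad(c))
E
```

```text
[[ 587.9 -139.5   70. ]
 [ 508.1 -178.9   70. ]
 [ 502.6 -165.7   70. ]] [[-45.7  51.2]
 [ 40.8  71.9]
 [ 43.3  57.8]]
[[ 656.3 -178.4   22. ]
 [ 460.1 -224.2   22. ]
 [ 403.8  -27.9   22. ]
 [ 610.3   19.9   22. ]] [ 533. -103.   22.] [[-103.8  104.2]
 [  97.7  105.4]
 [ 109.1  -98.4]
 [-102.8  -99.3]]
```

Call:
drive_tool --moves '[[[0,0,0.025,0,0,0,0],[0,0,0.02,0,0,0,0],[0,0,0.01,0,0,0,0],[0,0,0.006,0,0,0,0],[0,0,0,0,0,0,0],[0,0,0,0,0,0,0]]]'

```text
clock: 4.0
position: [587.9, -134.8, 55.0]
ee_rot: [0.782, -0.623, 0.001, -0.001]
contact_force: [0.1, -0.7, 1.0]
gripper_width: 85.3
```

```bash
python3 -c "
from h import *
to(586.5,-134.5,50)"
```

```text
pos [ 587.9 -134.8   55. ] cad [[-46.7  46.7]] yaw y-A deg 0.14 tool delta [-0.7  1.3  5. ] F [ 0.1 -0.7  1. ] w 85.3 t 4.0
```

Call:
drive_tool --moves '[[[0.0015,0,0.004,0,0,0,0],[0,0,0,0,0,0,60],[0,0,0,0,0,0,120],[0,0,0,0,0,0,160],[0,0,0,0,0,0,200],[0,0,0,0,0,0,230],[0,0,0,0,0,0,230],[0,0,0,0,0,0,230]]]'

```text
clock: 4.67
position: [587.1, -136.2, 49.5]
ee_rot: [0.782, -0.623, 0.0, -0.0]
contact_force: [-0.3, -0.6, -0.6]
gripper_width: 8.3
```

```bash
python3 -c "
from h import *
to(586.5,-134.5,50)"
```

```text
pos [ 587.1 -136.2   49.5] cad [[-45.6  47.8]] yaw y-A deg 0.1 tool delta [-1.8  0.2 -0.5] F [-0.3 -0.6 -0.6] w 8.3 t 4.6667
```

The gripper closed to 8 mm, so it missed the knob. I look to see why.

```bash
python3 - <<'E'
from h import *
t=get_image("top");s=get_image("scene")
a=cv2.resize(t[130:330,260:480],(400,364));b=cv2.resize(s[60:280,120:362],(400,364))
cv2.imwrite("pics/c3.png",np.hstack([a,b]))
E
```

```text
(no output)
```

View pics/c3.png

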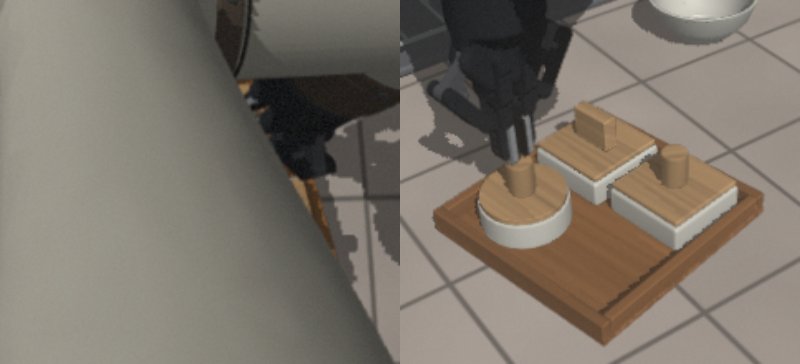

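```bash
python3 - <<'E'
from h import *
k=C-(-45)*A-45*B
for X in ([587.1,-136.2,41],[587.1,-136.2,70],[*k,70],[*k,38]): print(X,np.round(proj([X],"scene"),1))
# finger tips: visible lowest pixel, at assumed heights
for z in (41,70,80): print(z,cad(cast([[193,155]],"scene",z)))
im=cv2.imread("pics/s1.png")[110:215,150:255]
im=cv2.resize(im,None,fx=3.8,fy=3.8,interpolation=2); im2=cv2.resize(get_image("scene")[110:215,150:255],None,fx=3.8,fy=3.8,interpolation=2)
cv2.imwrite("pics/c4.png",np.hstack([im,im2]))
E
```

```text
[587.1, -136.2, 41] [[191.7 173.4]]
[587.1, -136.2, 70] [[189.3 157. ]]
[np.float64(585.8514033366264), np.float64(-133.61203855087433), 70] [[191.  157.6]]
[np.float64(585.8514033366264), np.float64(-133.61203855087433), 38] [[193.7 175.7]]
41 [[-16.2  77.6]]
70 [[-39.3  47.3]]
80 [[-47.3  36.8]]
```

View pics/c4.png

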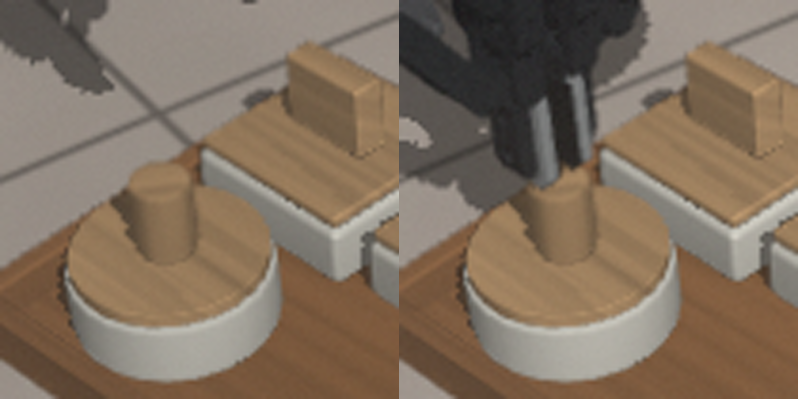

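```bash
python3 - <<'E'
from h import *
to(586.5,-134.5,50)
P=camera_params("wrist"); print(np.round(P["mtx"],0).tolist(),np.round(P["extrinsics"],2).tolist())
for z in (40,50,60,70,80,90):
    w=cast([[195,262],[371,262]],"wrist",z); print(z,round(np.linalg.norm(w[0]-w[1]),1),cad(w).tolist())
im=get_image("wrist"); cv2.imwrite("pics/w5.png",im)
E
```

```text
pos [ 587.1 -136.3   49.5] cad [[-45.6  47.9]] yaw y-A deg 0.09 tool delta [-1.8  0.2 -0.5] F [-0.9 -0.  -1.1] w 8.8 t 4.8167
[[298.0, 0.0, 282.0], [0.0, 298.0, 206.0], [0.0, 0.0, 1.0]] [[-0.97, 0.21, 0.07, 604.92], [-0.22, -0.93, -0.29, -211.57], [0.0, -0.3, 0.95, 219.23], [0.0, 0.0, 0.0, 1.0]]
40 118.5 [[-105.0, 29.5], [13.6, 29.7]]
50 111.9 [[-101.7, 34.8], [10.2, 35.0]]
60 105.3 [[-98.4, 40.2], [6.9, 40.3]]
70 98.7 [[-95.2, 45.5], [3.5, 45.7]]
80 92.1 [[-91.9, 50.9], [0.2, 51.0]]
90 85.5 [[-88.6, 56.2], [-3.2, 56.3]]
```

View pics/w5.png

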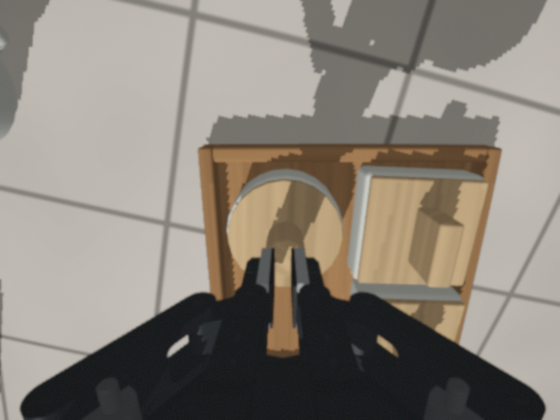

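The three views agree that the closed fingertips sit just above the knob top at z≈73, about 30 mm higher than the stated tool geometry gives. In this wrist view the tips are at (265,250) and (298,250), over the knob. I open, go 22 mm lower and close again.

Call:
drive_tool --moves '[[[0,0,0,0,0,0,0],[0,0,0,0,0,0,0],[0,0,0,0,0,0,0],[0,0,0,0,0,0,0],[0,0,0.008,0,0,0,0],[0,0,0.008,0,0,0,0],[0,0,0.006,0,0,0,0],[0,0,0,0,0,0,0]]]'

```text
clock: 5.53
position: [585.5, -136.2, 25.2]
ee_rot: [0.782, -0.623, -0.002, 0.001]
contact_force: [0.9, 0.1, 0.3]
gripper_width: 85.2
```

Call:
drive_tool --moves '[[[0,0,0,0,0,0,60],[0,0,0,0,0,0,120],[0,0,0,0,0,0,150],[0,0,0,0,0,0,170],[0,0,0,0,0,0,190],[0,0,0,0,0,0,210],[0,0,0,0,0,0,230],[0,0,0,0,0,0,230]]]'

```text
clock: 6.2
position: [587.2, -136.3, 28.1]
ee_rot: [0.782, -0.623, 0.0, -0.0]
contact_force: [-1.7, 1.0, 3.6]
gripper_width: 21.8
```

```bash
python3 - <<'E'
from h import *
to(586.5,-134.5,50); im=get_image("scene"); cv2.imwrite("pics/c6.png",cv2.resize(im[80:280,110:370],None,fx=3,fy=3,interpolation=2))
E
```

```text
pos [ 587.2 -136.3   28.1] cad [[-45.7  47.9]] yaw y-A deg 0.11 tool delta [ -1.9   0.3 -21.9] F [-1.7  1.   3.6] w 21.8 t 6.2
```

View pics/c6.png

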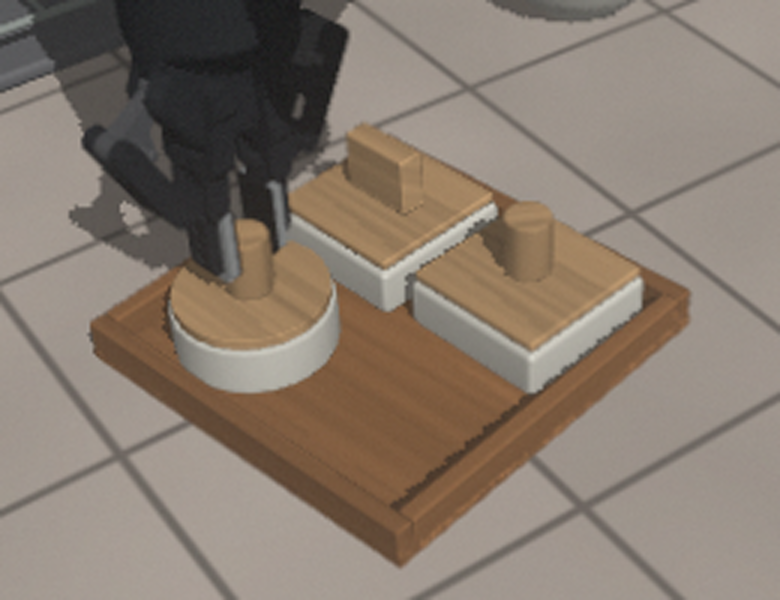

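The left finger pad is at (232,250) and the right at (278,215), with the knob between them at (252,260). Width is 22 mm, so the knob is held. I slide a little and check that it holds.

Call:
drive_tool --moves '[[[-0.004,0,0,0,0,0,230],[-0.008,0,0,0,0,0,230],[-0.008,0,0,0,0,0,230],[0,0,0,0,0,0,230],[0,0,0,0,0,0,230]]]'

```text
clock: 6.67
position: [583.1, -115.3, 28.1]
ee_rot: [0.782, -0.623, 0.0, -0.001]
contact_force: [-0.8, 1.0, 6.7]
gripper_width: 21.9
```

```bash
python3 -c "
from h import *
to(586.5,-134.5,28)"
```

```text
pos [ 583.1 -115.3   28.1] cad [[-46.3  26.5]] yaw y-A deg 0.16 tool delta [19.5  1.   0.1] F [-0.8  1.   6.7] w 21.9 t 6.6667
```

Call:
drive_tool --moves '[[[-0.009,0,0,0,0,0,230],[-0.01,0,0,0,0,0,230],[-0.01,0,0,0,0,0,230],[-0.01,0,0,0,0,0,230],[-0.01,0,0,0,0,0,230],[-0.01,0,0,0,0,0,230],[-0.008,0,0,0,0,0,230],[-0.005,0,0,0,0,0,230]]]'

```text
clock: 7.33
position: [566.9, -45.6, 28.1]
ee_rot: [0.782, -0.623, 0.001, -0.0]
contact_force: [1.3, -2.6, 6.4]
gripper_width: 21.6
```

Call:
drive_tool --moves '[[[0,0,0,0,0,0,230],[0,0,0,0,0,0,230],[0,0,0,0,0,0,230]]]'

```text
clock: 7.58
position: [566.7, -44.9, 28.1]
ee_rot: [0.782, -0.623, 0.0, -0.001]
contact_force: [-0.0, 3.4, 7.0]
gripper_width: 22.1
```

```bash
python3 - <<'E'
from h import *
to(586.5,-134.5,28); im=get_image("scene"); cv2.imwrite("pics/c7.png",cv2.resize(im[80:280,110:370],None,fx=3,fy=3,interpolation=2))
E
```

```text
pos [566.7 -44.9  28.1] cad [[-46.  -45.7]] yaw y-A deg 0.16 tool delta [91.7  0.8 -0. ] F [-0.   3.4  7. ] w 22.1 t 7.5833
```

View pics/c7.png

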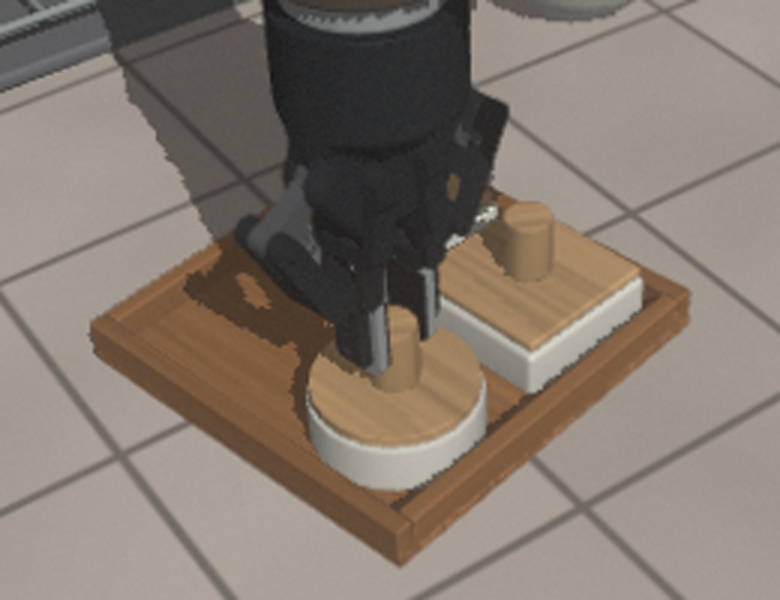

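The round canister now stands in the formerly empty corner, with its knob top at about (397,318) in the crop.

```bash
python3 - <<'E'
from h import *
print(cad(cast([[110+397/3,80+318/3]],"scene",70)))
E
```

```text
[[-41.9 -48.9]]
```

Call:
drive_tool --moves '[[[0,0,0,0,0,0,150],[0,0,0,0,0,0,80],[0,0,0,0,0,0,0],[0,0,0,0,0,0,0],[0,0,0,0,0,0,0],[0,0,-0.01,0,0,0,0],[0,0,-0.03,0,0,0,0],[0,0,-0.03,0,0,0,0]]]'

```text
clock: 8.3
position: [565.4, -46.9, 97.5]
ee_rot: [0.782, -0.623, -0.001, 0.001]
contact_force: [1.2, -0.0, 1.9]
gripper_width: 85.3
```

Call:
drive_tool --moves '[[[0.023,0.023,-0.01,0,0,0,0],[0.023,0.023,0,0,0,0,0],[0.023,0.023,0,0,0,0,0],[0.023,0.022,0,0,0,0,0],[0,0,0,0,0,0,0],[0,0,0,0,0,0,0]]]'

```text
clock: 8.8
position: [497.7, -157.9, 108.4]
ee_rot: [0.781, -0.624, 0.0, -0.0]
contact_force: [0.5, 0.1, -0.3]
gripper_width: 85.5
```

```bash
python3 - <<'E'
from h import *
b=C-45.5*A-46*B
to(b[0],b[1],28); im=get_image("scene"); w=get_image("wrist")
cv2.imwrite("pics/c8.png",np.hstack([cv2.resize(im[90:280,120:340],(400,345)),cv2.resize(w[60:405,80:480],(400,345))]))
E
```

```text
pos [ 497.7 -157.9  108.4] cad [[46.4 49.1]] yaw y-A deg -0.07 tool delta [-3.2 -0.8 80.4] F [ 0.5  0.1 -0.3] w 85.5 t 8.8
```

View pics/c8.png

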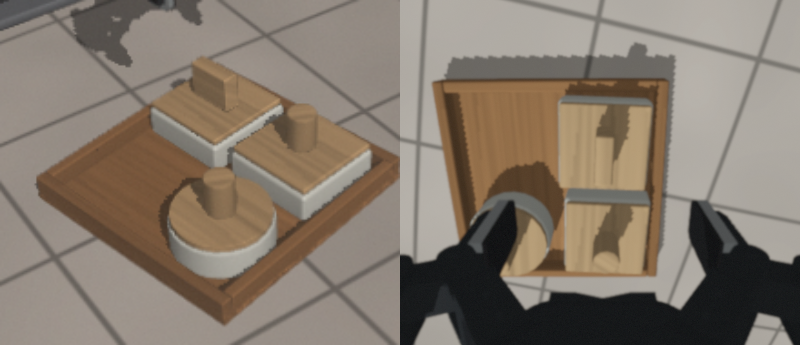

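The round canister is free in its corner, with its knob top at (219,175) in the left crop. The bar is at (604,160), centred between the open fingers. I descend and close.

Call:
drive_tool --moves '[[[-0.002,-0.001,0.02,0,0,0,0],[0,0,0.02,0,0,0,0],[0,0,0.02,0,0,0,0],[0,0,0.012,0,0,0,0],[0,0,0.007,0,0,0,0],[0,0,0,0,0,0,0],[0,0,0,0,0,0,60],[0,0,0,0,0,0,120]]]'

```text
clock: 9.57
position: [500.0, -154.1, 29.4]
ee_rot: [0.782, -0.623, 0.001, -0.0]
contact_force: [0.2, 0.5, 0.3]
gripper_width: 64.2
```

Call:
drive_tool --moves '[[[0,0,0,0,0,0,150],[0,0,0,0,0,0,175],[0,0,0,0,0,0,195],[0,0,0,0,0,0,210],[0,0,0,0,0,0,225],[0,0,0,0,0,0,245],[0,0,0,0,0,0,245],[0,0,0,0,0,0,245]]]'

```text
clock: 10.23
position: [498.9, -154.5, 29.1]
ee_rot: [0.782, -0.623, 0.0, 0.0]
contact_force: [-1.8, 0.3, 5.5]
gripper_width: 12.3
```

```bash
python3 -c "
from h import *
to(499,-155,28)"
```

```text
pos [ 498.9 -154.5   29.1] cad [[44.4 46.2]] yaw y-A deg 0.1 tool delta [0.5 0.  1.1] F [-1.8  0.3  5.5] w 12.3 t 10.2333
```

The bar is gripped at 12.3 mm, about 2 mm under nominal like the knob. I slide it 90 mm.

Call:
drive_tool --moves '[[[0,-0.006,0,0,0,0,245],[0,-0.01,0,0,0,0,245],[0,-0.01,0,0,0,0,245],[0,-0.01,0,0,0,0,245],[0,-0.01,0,0,0,0,245],[0,0,0,0,0,0,245]]]'

```text
clock: 10.73
position: [545.7, -144.2, 29.1]
ee_rot: [0.782, -0.623, 0.001, -0.0]
contact_force: [0.8, -0.4, 3.4]
gripper_width: 12.3
```

Call:
drive_tool --moves '[[[0,-0.008,0,0,0,0,245],[0,-0.01,0,0,0,0,245],[0,-0.01,0,0,0,0,245],[0,-0.01,0,0,0,0,245],[0,-0.006,0,0,0,0,245],[0,0,0,0,0,0,245],[0,0,0,0,0,0,245],[0,0,0,0,0,0,245]]]'

```text
clock: 11.4
position: [587.3, -134.5, 29.1]
ee_rot: [0.782, -0.623, 0.001, -0.0]
contact_force: [-0.1, -0.3, 4.5]
gripper_width: 12.0
```

```bash
python3 -c "
from h import *
to(499,-155,28)"
```

```text
pos [ 587.3 -134.5   29.1] cad [[-46.2  46.2]] yaw y-A deg 0.11 tool delta [ 0.3 90.7  1. ] F [-0.1 -0.3  4.5] w 12.0 t 11.4
```

Call:
drive_tool --moves '[[[0,0,0,0,0,0,180],[0,0,0,0,0,0,90],[0,0,0,0,0,0,0],[0,0,0,0,0,0,0],[0,0,0,0,0,0,0],[0,0,-0.01,0,0,0,0],[0,0,-0.03,0,0,0,0],[0,0,-0.04,0,0,0,0]]]'

```text
clock: 12.07
position: [584.1, -134.1, 106.7]
ee_rot: [0.782, -0.623, -0.003, 0.002]
contact_force: [0.8, -0.6, 0.8]
gripper_width: 85.2
```

Call:
drive_tool --moves '[[[0,0.03,-0.03,0,0,0,0],[0,0.03,-0.03,0,0,0,0],[0,0.03,-0.03,0,0,0,0],[0,0.03,0,0,0,0,0],[0,0,0,0,0,0,0],[0,0,0,0,0,0,0]]]'

```text
clock: 12.57
position: [470.2, -161.0, 198.6]
ee_rot: [0.782, -0.624, 0.001, -0.001]
contact_force: [0.3, -0.6, -0.2]
gripper_width: 85.6
```

```bash
python3 - <<'E'
from h import *
to(499,-155,28); im=get_image("scene"); w=get_image("wrist")
cv2.imwrite("pics/c9.png",np.hstack([cv2.resize(im[90:280,120:340],(400,345)),cv2.resize(w[60:405,80:480],(400,345))]))
E
```

```text
pos [ 470.2 -161.   198.6] cad [[73.8 46.1]] yaw y-A deg 0.04 tool delta [  0.5 -28.9 170.7] F [ 0.3 -0.6 -0.2] w 85.6 t 12.5667
```

View pics/c9.png

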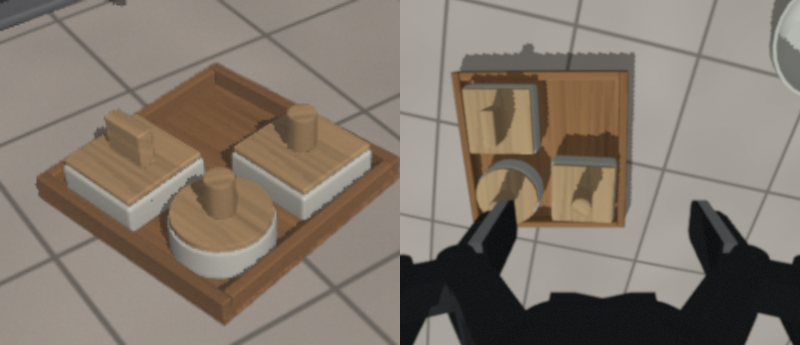

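The bar canister is now in the round one's old corner, round in the formerly empty one, square unmoved, and the far corner is free. A last numeric check on the grip tops in the left crop: bar (129,128), round (219,176), square (302,112).

```bash
python3 - <<'E'
from h import *
p=np.float64([[129,128],[219,176],[302,112]])*[220/400,190/345]+[120,90]
r=cad(cast(p,"scene",70)); print(r)
if (abs(abs(r)-46)<11).all(): print(job_done())
E
```

```text
[[-49.3  40.4]
 [-44.7 -48.3]
 [ 48.5 -44.8]]
the job is handed in; nothing more can be done
None
```

I slid the round canister into the empty corner and let go of it. I then slid the bar-handled canister into the corner the round one had left, and handed the job in at about 12.6 s. It reported no verdict.

- **Last checks:** in the final scene image the canister axes, in the caddy frame, read as follows. All are within the 15 mm tolerance, and the gripper was clear of everything with about zero force.

| Canister | Measured (mm) | Place (mm) |
|---|---|---|
| Bar-handled | (-49, 40) | (-46, 46) |
| Round | (-45, -48) | (-46, -46) |
| Square with round knob | (48, -45) | (46, -46) |

- **Missed first grasp:** the first grasp closed above the round knob. The fingertips were about 30 mm higher than the stated tool geometry implied. I went 22 mm lower and both grasps then held.
- **Disagreements:** the gripper read about 2 mm under the true widths of the knob and the bar. Positions from the different cameras disagreed by about 3 to 6 mm, so the table is only that exact. The bar's -49, 40 is farthest from its place; the arm's own reading when it released the bar was -46, 46.
- **Not measured:** I saw no lifting or tipping in the images, but did not measure either.
- **Pictures:** I viewed 11, one over the budget, because of the missed grasp.

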